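# Shut the layout's control desk and do up its wing fastener

### The arm

A 6-joint arm with a two-finger parallel gripper is mounted at the origin on the work surface. World frame = base frame: x ahead of the robot, y to its left, z up, the work surface at z = 0. Lengths are in m, angles in rad, forces in N, time in s.
With the tool pointing down it reaches from about 0.3 to 0.875 m from the base axis. Payload 6.4 kg.
Tool frame: the origin (TCP) lies between the finger pads; the fingertips stand manip.tcp_to_tips ahead of it and the grasp point (between the pads) lies 3 mm ahead of it (manip.tcp_to_tips is the distance from the TCP to the fingertips, in m); z points along the fingers, y is the line along which they close (so a half turn about z gives the same grasp; the last joint's range is limited). The gripper opens to 88 mm and grips with 3 to 60 N. Pads are 18 mm wide; open, the fingers measure 123 mm over their backs; the gripper's body (75 mm by 187 mm) begins 45 mm behind the grasp point.
Start: joints at [-1.514, 0.181, 1.607, -0, 1.354, -0.206], TCP at [0.149, -0.555, 0.261] pointing down, gripper open.
Joint ranges: [-2.99, 2.99], [-0.89, 2.07], [0.3, 2.58], [-1.14, 4.28], [0, 2.63], [-3.12, 3.12]. Speed limits (rad/s): [2.57, 2.57, 3.01, 3.14, 3.14, 3.14].

### API

Orientations are given as a rotation vector (axis times angle).
In Python, from station import telemetry, imaging, manip, models gives the robot as it stands.
- The arm moves only by the shell command python3 -m creep 'ROWS'. ROWS is JSON, a list of rows, each a list of 7 numbers: the shift along the tool's x, y, z in mm, then the turn, a rotation vector about the tool's x, y, z in rad, then the finger opening in mm, from 0 to 88.1. In form: [[dx, dy, dz, wx, wy, wz, hand], ...]. A call has 1 to 5 rows; each row shifts and turns the commanded pose from where the row before left it, along the tool's axes as they then stand; what a row does not reach is not made up. A row lasts 1/8 s, in which the tool goes at most 62.5 mm and 10.7 degrees, less where a joint would pass 70% of its speed; a pose out of reach is approached as far as the arm can. A call is refused whole if a number of a shift passes 62.5 or a number of a turn 0.188, either way. A call with a gripper value outside its range is refused whole. The fingers move at their own pace and stop on an object; the grip force is fixed at half the most. Time passes only in rows, so rows that do not move let the fingers close. It gives the time, the measured TCP pose, the force, the opening and the grip force at its end, in the units of the state.
- telemetry.get_obs(): the state, without advancing time (a new reading comes with each control period).
- imaging.camera(name): name is "scene" or "side" or "wrist"; returns a dict with "img" (400x640x3 uint8, red, green, blue), "depth" (400x640 float32, m along the optical axis (not along the pixel's ray), 0 where there is no reading), "K" (3x3 intrinsics, pixels), "R" (3x3) and "t" (3): a world point X has camera coordinates R X + t. Camera axes: x right, y down, z forward; pixel columns grow to the right and rows downward; lengths in m; the calibration is good to about 2 mm. A picture is of the moment at which its call begins.
- manip.hand_in(): hands the job in; it is judged then, once.
Trained networks look in the newest picture that a camera, given by its name, has taken for a name from the list of things; names that differ only in an ending like _2 or _b are one class to them, and where a whole thing is asked for, a point or a joint stands for the part that bears it (a point fixed in the world has none). Each returns a list of dicts, best first, with "confidence" (0 to 1); they miss things now and then, are a little off and sometimes report something else, mostly with a low value. They report only what shows in the picture. A call takes as long as a camera call.
- models.boxes_of(camera, thing): "pixel" ([row, column] in pixels, amid what is visible of it).
The state is a dict: "clock": time; "q": joint angles; "qvel": joint speeds; "effort": joint torques, N m; "eef_pos": TCP position; "tool_rot": TCP orientation; "wrist_force": force on the tool from outside, world axes, zero at the start; "moment": the same for the moment, N m; "grip_width": finger opening in m; "grip_force": force on a finger pad.
Only numpy, scipy, OpenCV 4.12 (cv2) and the standard library are available. Lean on these libraries where they do the work, as an engineer would, in place of code of your own. Each camera call takes 0.05 s, during which the arm holds its last target. There are 200 camera calls.

### The job

The model railway's control desk has been left with its sloping switch panel open. Ease the panel down until it is fully shut, without slamming it, and then do up the red wing fastener at its lower edge until it is tight; some of these have left-hand threads and nothing shows which, so try it gently both ways and turn it the way that gives. Leave the other things on the table where they are.

Things in the scene. Friction and masses are not known exactly. Their poses are not given: they have to be found in the camera images.
- desk: Fixed wedge-shaped control desk, 340 mm wide (y), 230 mm deep (x): wooden cheeks, front 53 mm high, back 175 mm high; its sloping top is the hinged panel. Origin on the table, under the middle; x points away from the robot side (low front) to the high back, where the hinge is; z up. Shut, the panel slopes down to the front at 32 degrees.
- hinge (a point): Point on the panel's hinge axis (in the plane of its underside), midway, 175 mm above the table, 90 mm behind the desk's origin. Its frame turns with the panel: x along the panel from free edge to hinge, y along the hinge axis, z out of the panel's outer (green, with switches) face. With the panel shut, z is 32 degrees from vertical, leaning to the desk's front.
- panel (a joint): Hinge angle in rad: 0 shut (resting on the desk), larger is further open; opens by a positive turn about hinge's y. The panel is a green metal plate, 228 mm (hinge to free edge) x 340 x 6 mm, about 1 kg. Stiff torque hinges hold it wherever it is left; it takes 2 to 6 N at the press points to push it down.
- press_left (a point): Bare spot on the panel's outer face where it can be pressed down, 195 mm from the hinge axis, 33 mm from the free edge, 110 mm to the left (+y) of the panel's middle; axes as hinge. Nothing stands on the panel within 40 mm of it; switches and knobs further up stand up to 20 mm proud.
- press_right (a point): The same, 110 mm to the right (-y) of the panel's middle.
- wing_grip (a point): Centre of the red wing handle of the captive fastener in the panel's middle, 190 mm from the hinge axis: a bar 74 mm long, 14 mm thick, 24 mm deep (along the axis), on a stem 18 mm across. The point is on the fastener's axis, at mid-depth, 30 mm above the panel's face (18 mm of air under the bar). z: the axis, out of the panel; x: along the bar.
- wing (a joint): Turn of the fastener in rad, positive anticlockwise seen from outside the panel. About 0: backed out, bar pointing up and down the slope. Left- or right-hand thread, nothing shows which: one way it comes up solid within 0.2 rad; the other way it turns against a drag of 0.15 N m and comes up tight at 1.4 rad (+1.4 or -1.4). It stays where it is left.
- cutters_mid (a point): Bystander: orange-handled diagonal cutters lying flat, 165 x 55 x 14 mm; point at the middle
- glue_mid (a point): Bystander: small standing glue bottle, blue and black, 40 mm across, 112 mm tall; point half-way up
- carton_mid (a point): Bystander: blue cardboard carton of a locomotive, 170 x 70 x 65 mm; point at its centre
- loco_mid (a point): Bystander: red model diesel locomotive, 176 x 40 x 66 mm, standing on the shed's baseboard; point near its centre
- track_mid (a point): Bystander: spare straight piece of model track, 170 x 36 x 8 mm; point at its centre
- paint_mid (a point): Bystander: standing paint jar, 48 mm across, 62 mm tall; point half-way up
- driver_grip (a point): Bystander: yellow-handled screwdriver lying flat, 180 mm; point on its handle

How it is judged:
By the outcome, as a careful person would: the job done as asked, in the order asked, and still so for the second after the job is handed in, with the robot touching nothing.
It also fails if it takes over 67 s, if anything falls off the work surface, if the arm or the gripper's body presses on something with over 40 N, if the wrist force passes 120 N, or if a joint passes its speed limit or range.

## Working session

There is one attempt and no reset: what is moved stays moved. The work goes in short steps, Python scripts to look and compute and a shell command to move; the robot and the scene stay as the last step left them, time stands still between calls to the robot, and variables do not carry over. Pictures are saved under pics/ and viewed, at most 10 in all, crops included, and the job is handed in when it is done.

```bash
mkdir -p pics; ls; python3 - <<'E'
from station import telemetry, imaging, manip, models
import cv2, numpy as np
print(manip.tcp_to_tips, telemetry.get_obs())
ims=[]
for c in ["scene","side"]:
    d=imaging.camera(c); np.savez(f"{c}0.npz",**d); ims.append(d["img"])
    K,R,t=d["K"],d["R"],d["t"]; print(c,K[0,0],-R.T@t)
    for n in ["wing_grip","press_left","press_right","hinge","desk","glue_mid","paint_mid","carton_mid","loco_mid","cutters_mid","track_mid","driver_grip"]:
        for r in models.boxes_of(c,n)[:2]:
            v,u=map(int,r["pixel"]); z=np.median(d["depth"][v-1:v+2,u-1:u+2])
            p=R.T@(z*np.linalg.inv(K)@[u,v,1]-t)
            print(n,round(r["confidence"],2),(v,u),p.round(3))
cv2.imwrite("pics/a.png",cv2.resize(ims[0],(800,500))[:,:,::-1]); cv2.imwrite("pics/b.png",cv2.resize(ims[1],(800,500))[:,:,::-1])
E
```

```text
pics
0.022 {'clock': 0.0, 'q': array([-1.51435026e+00,  1.81498087e-01,  1.60800665e+00,  4.95330593e-07,
        1.35378966e+00, -2.06237411e-01]), 'qvel': array([0.00060077, 0.00062443, 0.00086704, 0.00085861, 0.00185163,
       0.00122898]), 'effort': array([ 1.13679289e-03, -4.33867872e+01, -3.41848540e+01,  7.03323749e-02,
        3.88839841e-02, -1.51238878e-04]), 'eef_pos': array([ 0.14933512, -0.55475554,  0.25983491]), 'tool_rot': array([-3.11285202e+00, -4.11214522e-01, -2.00665366e-04]), 'wrist_force': array([0.28910273, 0.50102378, 0.83139405]), 'moment': array([-0.00805958,  0.01175403, -0.02206094]), 'grip_force': 0.0, 'grip_width': 0.08821467041773834}
scene 493.6219539947547 [-0.29340015 -1.03492597  1.50264597]
wing_grip 0.49 (174, 324) [0.521 0.017 0.312]
wing_grip 0.18 (336, 388) [ 0.398 -0.499  0.025]
press_left 0.94 (184, 338) [0.576 0.002 0.243]
press_right 0.58 (186, 341) [ 0.583 -0.008  0.236]
hinge 0.81 (187, 339) [ 0.564 -0.019  0.25 ]
desk 0.94 (204, 347) [ 0.531 -0.106  0.251]
glue_mid 0.66 (184, 307) [0.598 0.235 0.057]
paint_mid 0.53 (327, 410) [ 0.465 -
[... 275 characters left out ...]
ft 0.64 (197, 302) [ 0.621 -0.03   0.052]
press_left 0.57 (169, 305) [0.589 0.013 0.233]
press_right 0.55 (173, 305) [0.574 0.05  0.248]
press_right 0.53 (145, 378) [ 0.422 -0.506  0.027]
hinge 0.8 (171, 309) [0.565 0.037 0.249]
desk 0.79 (196, 302) [0.528 0.196 0.287]
glue_mid 0.61 (251, 278) [0.6   0.248 0.058]
paint_mid 0.57 (138, 366) [ 0.485 -0.517  0.045]
carton_mid 0.89 (171, 340) [ 0.523 -0.215  0.066]
loco_mid 0.88 (356, 264) [0.489 0.586 0.072]
loco_mid 0.43 (137, 368) [ 0.475 -0.515  0.054]
cutters_mid 0.61 (226, 354) [0.398 0.005 0.002]
track_mid 0.59 (282, 363) [0.305 0.235 0.003]
driver_grip 0.6 (148, 382) [ 0.4   -0.493  0.025]
driver_grip 0.3 (171, 339) [ 0.527 -0.214  0.066]
```

View pics/a.png

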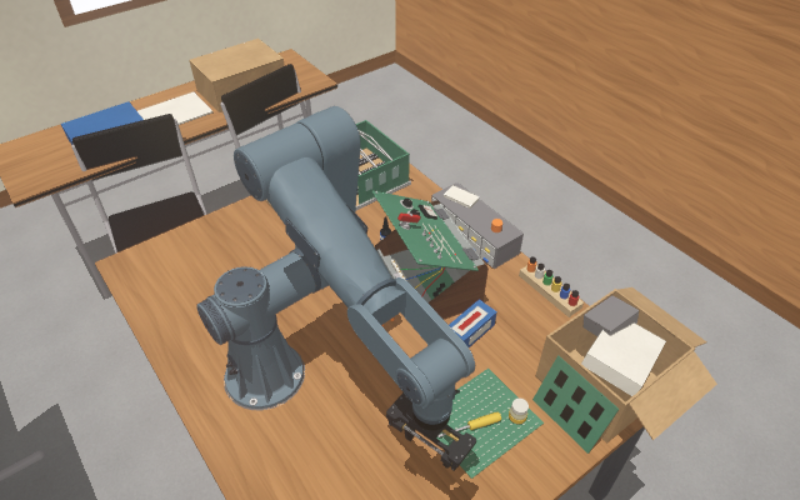

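View pics/b.png

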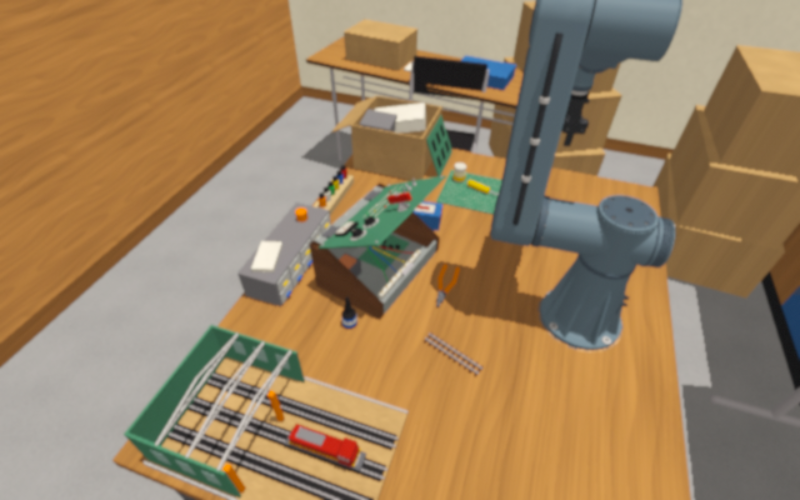

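The two views show the panel propped open, with the red wing near side pixel (320,159) and scene pixel (324,174) at native scale. The carton is to the robot's right, the glue bottle to its left and the cutters in front. Next I'll fit the panel plane and its edges.

```bash
cat > h.py <<'E'
import numpy as np, cv2
def cloud(d,mask=None):
    v,u=np.mgrid[:400,:640]; z=d["depth"].astype(float)
    P=np.stack([u,v,np.ones_like(u)],-1)@np.linalg.inv(d["K"]).T*z[...,None]
    return (P-d["t"])@d["R"]
def roi(d):
    P=cloud(d); h=cv2.cvtColor(d["img"],cv2.COLOR_RGB2HSV)
    box=(d["depth"]>0)&(P[...,0]>.35)&(P[...,0]<.8)&(abs(P[...,1])<.27)&(P[...,2]>.05)
    green=box&(h[...,0]>55)&(h[...,0]<90)&(h[...,1]>90)&(h[...,2]>40)
    red=box&((h[...,0]<6)|(h[...,0]>174))&(h[...,1]>150)&(h[...,2]>70)
    return P,green,red
def plane(X):
    best=0;rng=np.random.default_rng(0)
    for _ in range(400):
        a,b,c=X[rng.choice(len(X),3,False)];n=np.cross(b-a,c-a);l=np.linalg.norm(n)
        if l<1e-6: continue
        n/=l; m=abs((X-a)@n)<.004
        if m.sum()>best: best=m.sum();M=m
    Y=X[M];c=Y.mean(0);n=np.linalg.svd(Y-c)[2][2];n*=np.sign(n[2]);return n,c,Y
E
python3 - <<'E'
from h import *
for c in ["scene","side"]:
    d=dict(np.load(f"{c}0.npz")); P,g,r=roi(d)
    n,c0,Y=plane(P[g]); print(c,g.sum(),len(Y),"n",n.round(4),"slope deg",np.degrees(np.arccos(n[2])),"yaw",np.degrees(np.arctan2(n[1],n[0])))
    R=P[r]; hgt=(R-c0)@n; print("red",len(R),R.min(0).round(3),R.max(0).round(3),np.median(R,0).round(3),np.percentile(hgt,[5,50,95]).round(3))
    q,s,a=cv2.minAreaRect((Y[:,:2]).astype(np.float32)); print("rectXY",q,s,a)
    print(cv2.boxPoints((q,s,a)).round(3).tolist()); 
    for k,f in((0,np.argmin),(0,np.argmax),(1,np.argmin),(1,np.argmax)): print(Y[f(Y[:,k])].round(3))
    m=g|r; v,u=np.where(g); a,b,e,f=v.min()-15,v.max()+35,u.min()-15,u.max()+15
    cv2.imwrite(f"pics/crop_{'s' if c=='scene' else 'd'}.png",cv2.resize(d["img"][a:b,e:f,::-1],None,fx=4,fy=4)); print("crop",a,b,e,f)
E
```

```text
scene 3 3 n [ 0.8027 -0.254   0.5396] slope deg 57.340397714103695 yaw -17.56136744942187
red 144 [ 0.5   -0.252  0.057] [0.613 0.032 0.328] [0.547 0.012 0.29 ] [-0.096 -0.044 -0.014]
rectXY (0.6164337396621704, -0.05424589663743973) (0.13762840628623962, 0.009667355567216873) 67.11660766601562
[[0.5849999785423279, -0.11599999666213989], [0.593999981880188, -0.11999999731779099], [0.6480000019073486, 0.007000000216066837], [0.6389999985694885, 0.010999999940395355]]
[ 0.585 -0.116  0.226]
[0.639 0.011 0.206]
[ 0.585 -0.116  0.226]
[0.639 0.011 0.206]
crop 168 239 334 376
side 1185 1172 n [ 0.4764 -0.1119  0.8721] slope deg 29.300297636571074 yaw -13.215168146831477
red 87 [0.504 0.018 0.284] [0.563 0.036 0.326] [0.533 0.029 0.306] [0.026 0.034 0.041]
rectXY (0.5797192454338074, 0.015108272433280945) (0.3355698883533478, 0.194649338722229) 76.30931854248047
[[0.4449999928474426, -0.125], [0.6349999904632568, -0.17100000381469727], [0.7139999866485596, 0.1550000011920929], [0.5249999761581421, 0.20100000500679016]]
[ 0.462 -0.107  0.288]
[0.706 0.128 0.185]
[ 0.637 -0.155  0.186]
[0.542 0.193 0.285]
crop 127 236 244 366
```

Both views agree. The desk yaw is about -13.2°, the panel is about 1.07 rad open and the hinge is near (0.674,-0.007,0.175). Predicted and measured wing positions match within about 7 mm. I'll close the fingers and move to hover over press_right.

```bash
python3 -m creep '[[20,-16,-20,0,0,0,0],[38,-32,-20,0,0,0,0],[38,-32,-20,0,0,0,0],[38,-32,-20,0,0,0,0],[38,-32,-10,0,0,0,0]]'
python3 -m creep '[[38,-32,-5,0,0,0,0],[38,-32,-5,0,0,0,0],[38,-32,0,0,0,0,0],[38,-32,0,0,0,0,0],[38,-32,0,0,0,0,0]]'
python3 -m creep '[[38,-32,0,0,0,0,0],[30,-30,0,0,0,0,0],[20,-20,0,0,0,0,0],[0,0,0,0,0,-0.1,0],[0,0,0,0,0,-0.18,0]]'
python3 -m creep '[[0,0,0,0,0,-0.18,0],[0,0,0,0,0,-0.18,0],[0,0,0,0,0,-0.18,0],[0,0,0,0,0,-0.18,0],[0,0,0,0,0,-0.18,0]]'
python3 -m creep '[[0,0,0,0,0,-0.18,0],[0,0,0,0,0,-0.18,0],[0,0,0,0,0,-0.18,0],[0,0,0,0,0,-0.18,0],[0,0,0,0,0,-0.18,0]]'
python3 -m creep '[[0,0,0,0,0,-0.18,0],[0,0,0,0,0,-0.18,0],[0,0,0,0,0,-0.18,0],[0,0,0,0,0,-0.03,0],[0,0,0,0,0,0,0]]'
cat >> h.py <<'E'
from scipy.spatial.transform import Rotation as Ro
HX=np.array([.9735,-.2283,0]);HY=np.array([.2283,.9735,0]);H=np.array([.674,-.007,.175])
def frame(th):  # panel frame, th = opening
    a=np.radians(32)-th; x=HX*np.cos(a)+np.array([0,0,np.sin(a)]); return np.stack([x,HY,np.cross(x,HY)],1)
def pt(th,p): return H+frame(th)@np.array(p)
def todo(pos,Rt):
    from station import telemetry
    o=telemetry.get_obs();R=Ro.from_rotvec(o["tool_rot"])
    print("t",round(o["clock"],2),"pos",o["eef_pos"].round(4),"q",o["q"].round(2),"F",o["wrist_force"].round(1),"M",o["moment"].round(2),"w",o["grip_width"])
    print("shift mm (tool)",(R.inv().apply(pos-o["eef_pos"])*1e3).round(1),"turn",(R.inv()*Ro.from_matrix(Rt)).as_rotvec().round(3))
DOWN=np.stack([-HX,HY,[0,0,-1]],1)
E
python3 - <<'E'
from h import *
todo(pt(1.07,[-.195,-.11,.006])+[0,0,.022+.04],DOWN)
from station import imaging
d=imaging.camera("side"); P,g,r=roi(d); n,c,Y=plane(P[g]); print(n.round(4),((H+.006*n-c)@n).round(4))
s=imaging.camera("scene"); cv2.imwrite("pics/c.png",np.vstack([s["img"][100:300,150:550],d["img"][80:280,180:580]])[:,:,::-1])
E
```

```text
clock: 1.92
eef_pos: [0.2789, -0.3705, 0.3521]
tool_rot: [3.112, 0.411, 0.001]
wrist_force: [0.6, 1.1, -0.6]
grip_width: 0.04
grip_force: 0.0
clock: 2.55
eef_pos: [0.4207, -0.1662, 0.361]
tool_rot: [3.114, 0.411, 0.001]
wrist_force: [-0.4, -0.1, -0.1]
grip_width: 0.0001
grip_force: 0.0
clock: 3.18
eef_pos: [0.4838, -0.065, 0.3607]
tool_rot: [-3.024, -0.852, 0.0]
wrist_force: [0.1, 0.5, -0.5]
grip_width: 0.0007
grip_force: 0.0
clock: 3.8
eef_pos: [0.4836, -0.0656, 0.3608]
tool_rot: [2.353, 2.082, 0.0]
wrist_force: [0.0, -0.2, -0.3]
grip_width: 0.0004
grip_force: 0.0
clock: 4.42
eef_pos: [0.4836, -0.0656, 0.3608]
tool_rot: [1.213, 2.898, -0.0]
wrist_force: [0.3, -0.3, -0.4]
grip_width: 0.0002
grip_force: 0.0
clock: 5.05
eef_pos: [0.4836, -0.0656, 0.3607]
tool_rot: [0.363, 3.121, -0.0]
wrist_force: [-0.8, -0.1, 0.0]
grip_width: 0.0001
grip_force: 0.0
t 5.05 pos [ 0.4836 -0.0656  0.3607] q [-0.38 -0.09  1.69 -0.    1.54 -1.72] F [-0.8 -0.1  0. ] M [ 0.03 -0.13  0.02] w 8.576055921553298e-05
shift mm (tool) [-4.9 -9.4 23.1] turn [-0.     0.    -0.001]
[ 0.4764 -0.1114  0.8721] -0.0029
```

View pics/c.png

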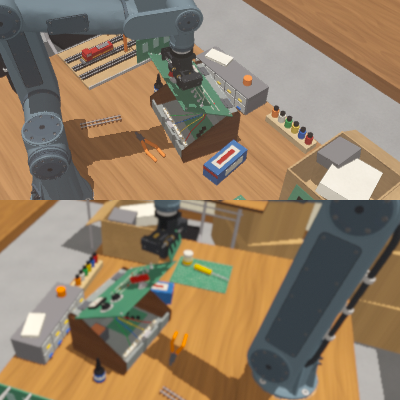

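The fingers are closed and hovering over the right front of the panel, with everything else undisturbed. The plane is unchanged. Next I'll work out the arc steps and lower to contact.

```bash
python3 -m creep '[[-3,-5,10,0,0,0,0],[-2,-4,10,0,0,0,0],[0,0,8,0,0,0,0],[0,0,5,0,0,0,0],[0,0,4,0,0,0,0]]'
python3 - <<'E'
from h import *
todo(pt(1.07,[-.195,-.11,.006])+[0,0,.022],DOWN)
a=np.r_[np.linspace(1.07,.13,16),.1,.07,.04,.02,0]
p=np.array([pt(t,[-.195,-.11,.009])for t in a]); s=(np.diff(p,axis=0)@DOWN*1e3).round(1)
for t,r in zip(a[1:],s): print(t.round(3),r)
E
```

```text
clock: 5.78
eef_pos: [0.4864, -0.0755, 0.3234]
tool_rot: [-0.359, -3.121, -0.0]
wrist_force: [0.7, -0.7, -1.7]
grip_width: 0.0004
grip_force: 0.0
t 5.78 pos [ 0.4864 -0.0755  0.3234] q [-0.4  -0.06  1.73  0.    1.47 -1.74] F [ 0.7 -0.7 -1.7] M [ 0.   -0.15  0.05] w 0.00043232292732157344
shift mm (tool) [ 0.1 -0.5 25.7] turn [ 0.    -0.     0.002]
1.007 [ 6.1 -0.  10.6]
0.945 [ 5.5  0.  10.9]
0.882 [ 4.8 -0.  11.3]
0.819 [ 4.1 -0.  11.5]
0.757 [ 3.3  0.  11.8]
0.694 [ 2.6  0.  12. ]
0.631 [ 1.8 -0.  12.1]
0.569 [ 1.1  0.  12.2]
0.506 [ 0.3 -0.  12.2]
0.443 [-0.5  0.  12.2]
0.381 [-1.2 -0.  12.2]
0.318 [-2.   0.  12.1]
0.255 [-2.7  0.  11.9]
0.193 [-3.5 -0.  11.7]
0.13 [-4.2 -0.  11.5]
0.1 [-2.3  0.   5.4]
0.07 [-2.4  0.   5.3]
0.04 [-2.6 -0.   5.3]
0.02 [-1.8 -0.   3.5]
0.0 [-1.9  0.   3.4]
```

```bash
python3 -m creep '[[0,0,6,0,0,0,0],[0,0,6,0,0,0,0],[0,0,5,0,0,0,0],[0,0,4,0,0,0,0],[0,0,3,0,0,0,0]]'
python3 -m creep '[[1,0,2,0,0,0,0],[3,0,5,0,0,0,0],[3,0,5,0,0,0,0],[3,0,6,0,0,0,0],[3,0,6,0,0,0,0]]'; python3 -c "
from h import *
todo(pt(.945,[-.195,-.11,.006])+[0,0,.022],DOWN)"
```

```text
clock: 6.4
eef_pos: [0.4867, -0.0756, 0.2999]
tool_rot: [0.359, 3.12, -0.0]
wrist_force: [0.5, 0.7, 3.3]
grip_width: 0.0004
grip_force: 1.4
clock: 7.02
eef_pos: [0.4737, -0.0725, 0.2753]
tool_rot: [0.359, 3.121, -0.0]
wrist_force: [2.7, 0.1, 1.6]
grip_width: 0.0004
grip_force: 1.4
t 7.03 pos [ 0.4737 -0.0725  0.2753] q [-0.4  -0.05  1.82  0.    1.37 -1.74] F [2.7 0.1 1.6] M [-0.01 -0.55  0.  ] w 0.0003861309149370756
shift mm (tool) [-1.7 -0.4 -0.8] turn [0.    0.    0.002]
```

Contact is made and the force is 2–3 N, so I'll keep following the arc.

```bash
python3 -m creep '[[3,0,9,0,0,0,0],[3,0,9,0,0,0,0],[3,0,9,0,0,0,0],[2.5,0,9,0,0,0,0],[2,0,9,0,0,0,0]]'
python3 -m creep '[[1.5,0,9,0,0,0,0],[1.5,0,9,0,0,0,0],[1,0,9,0,0,0,0],[0.5,0,9,0,0,0,0],[0.2,0,9,0,0,0,0]]'
python3 -m creep '[[-0.2,0,9,0,0,0,0],[-0.5,0,9,0,0,0,0],[-0.8,0,9,0,0,0,0],[-1.2,0,9,0,0,0,0],[-1.5,0,9,0,0,0,0]]'
python3 -c "
from h import *
from station import telemetry
z=telemetry.get_obs()['eef_pos'][2]-.022
t=min(np.linspace(0,1.2,600),key=lambda t:abs(pt(t,[-.195,-.11,.006])[2]-z)); print(t)
todo(pt(t,[-.195,-.11,.006])+[0,0,.022],DOWN)
todo(pt(0,[-.195,-.11,.006])+[0,0,.022],DOWN)"
```

```text
clock: 7.65
eef_pos: [0.4606, -0.0695, 0.2302]
tool_rot: [0.359, 3.121, -0.0]
wrist_force: [2.4, -0.6, 3.3]
grip_width: 0.0005
grip_force: 1.5
clock: 8.28
eef_pos: [0.4562, -0.0685, 0.1852]
tool_rot: [0.359, 3.121, -0.0]
wrist_force: [2.7, -0.2, 3.6]
grip_width: 0.001
grip_force: 1.7
clock: 8.9
eef_pos: [0.4602, -0.0694, 0.1401]
tool_rot: [-0.359, -3.121, -0.0]
wrist_force: [1.3, -0.0, 5.1]
grip_width: 0.0002
grip_force: 1.9
0.23238731218697828
t 8.9 pos [ 0.4602 -0.0694  0.1401] q [-0.41  0.09  1.98 -0.    1.07 -1.75] F [ 1.3 -0.   5.1] M [-0.07 -0.4  -0.1 ] w 0.00018205688061738776
shift mm (tool) [-7.3 -0.5 -0.1] turn [ 0.    -0.     0.002]
t 8.9 pos [ 0.4602 -0.0694  0.1401] q [-0.41  0.09  1.98 -0.    1.07 -1.75] F [ 1.3 -0.   5.1] M [-0.07 -0.4  -0.1 ] w 0.00018205688061738776
shift mm (tool) [-25.4  -0.5  41.4] turn [ 0.    -0.     0.002]
```

```bash
python3 -m creep '[[-2,0,6,0,0,0,0],[-2,0,6,0,0,0,0],[-2.2,0,6,0,0,0,0],[-2.3,0,6,0,0,0,0],[-2.3,0,5,0,0,0,0]]'
python3 -m creep '[[-1.5,0,3,0,0,0,0],[-1.5,0,3,0,0,0,0],[-1,0,2,0,0,0,0],[-1,0,2,0,0,0,0],[-1,0,2,0,0,0,0]]'; python3 -c "
from h import *
todo(pt(0,[-.2,-.11,.006])+[0,0,.022],DOWN)"
```

```text
clock: 9.52
eef_pos: [0.4706, -0.0718, 0.1112]
tool_rot: [-0.359, -3.12, -0.0]
wrist_force: [-1.7, 0.2, 4.7]
grip_width: 0.0004
grip_force: 2.1
clock: 10.15
eef_pos: [0.4765, -0.0732, 0.0996]
tool_rot: [-0.359, -3.121, -0.0]
wrist_force: [-0.8, -0.2, 4.7]
grip_width: 0.0006
grip_force: 2.1
t 10.15 pos [ 0.4765 -0.0732  0.0996] q [-0.4   0.19  1.96 -0.    0.99 -1.74] F [-0.8 -0.2  4.7] M [ 0.05  0.12 -0.01] w 0.0005846579793705095
shift mm (tool) [-4.4 -0.5  3.5] turn [ 0.    -0.     0.002]
```

Now small steps, watching for the force rise at the stop.

```bash
python3 -m creep '[[-0.8,0,1.5,0,0,0,0],[-0.8,0,1.5,0,0,0,0],[-0.5,0,1,0,0,0,0],[-0.5,0,1,0,0,0,0]]'
python3 -m creep '[[-0.4,0,0.8,0,0,0,0],[-0.4,0,0.8,0,0,0,0],[0,0,0,0,0,0,0]]'
```

```text
clock: 10.65
eef_pos: [0.479, -0.0738, 0.095]
tool_rot: [-0.358, -3.121, -0.0]
wrist_force: [-6.2, 1.5, 13.9]
grip_width: 0.0002
grip_force: 8.1
clock: 11.02
eef_pos: [0.4793, -0.0738, 0.0947]
tool_rot: [-0.357, -3.119, 0.0]
wrist_force: [-13.0, 2.6, 25.8]
grip_width: 0.0003
grip_force: 14.4
```

The panel is hard against its stop at about 26 N. I'll back off, tilt square to the panel and measure again with the wrist camera.

```bash
python3 -m creep '[[1,0,-3,0,0,0,0],[4,0,-12,0,0,0,0],[15,20,-30,0,0,0,30],[15,25,-40,0,0,0,45],[15,25,-30,0,-0.1,0,45]]'
python3 -m creep '[[0,15,0,0,-0.18,0,45],[0,15,0,0,-0.18,0,45],[0,10,0,0,-0.1,0,45],[0,0,0,0,0,0,45]]'
python3 - <<'E'
from h import *
from station import imaging, models
for c in ["side","scene","wrist"]:
    d=imaging.camera(c); np.savez(c+"1.npz",**d)
    P,g,r=roi(d)
    if g.sum()>200:
        n,c0,Y=plane(P[g]); print(c,len(Y),n.round(4),"tilt",np.degrees(np.arccos(n[2])).round(2),"yaw",np.degrees(np.arctan2(-n[1],-n[0])).round(2),"H off",((H+.006*n-c0)@n).round(4))
    if r.sum()>10:
        X=P[r]; print("red",len(X),np.median(X,0).round(4),((X-H)@frame(0)).min(0).round(3),((X-H)@frame(0)).max(0).round(3),np.median((X-H)@frame(0),0).round(3))
    for k in models.boxes_of(c,"wing_grip")[:1]: v,u=map(int,k["pixel"]); print(c,k,P[v,u].round(4),((P[v,u]-H)@frame(0)).round(3))
cv2.imwrite("pics/w.png",np.vstack([d["img"]])[:,:,::-1])
G=np.stack([-frame(0)[:,0],HY,-frame(0)[:,2]],1)
todo(pt(0,[-.19,0,.036+.003+.08]),G)
E
```

```text
clock: 11.65
eef_pos: [0.4483, 0.0058, 0.2104]
tool_rot: [0.348, 3.017, -0.018]
wrist_force: [0.1, 0.1, -0.3]
grip_width: 0.028
grip_force: 0.0
clock: 12.15
eef_pos: [0.4547, 0.0455, 0.2075]
tool_rot: [0.292, 2.569, -0.084]
wrist_force: [-0.0, -0.4, 0.0]
grip_width: 0.0449
grip_force: 0.0
side 2452 [-0.5144  0.1229  0.8487] tilt 31.93 yaw -13.43 H off 0.0039
red 67 [0.5054 0.0349 0.1089] [-0.216 -0.007  0.025] [-0.152  0.008  0.048] [-0.185  0.002  0.04 ]
side {'pixel': [356.8, 262.9], 'confidence': 0.23} [0.495  0.5868 0.0682] [-0.319  0.537  0.074]
red 158 [0.5251 0.018  0.0921] [-0.217 -0.294 -0.093] [-0.053  0.007  0.048] [-0.157 -0.014  0.025]
scene {'pixel': [214.7, 320.2], 'confidence': 0.46} [0.5092 0.0244 0.1036] [-0.18  -0.007  0.028]Traceback (most recent call last):
  File "<stdin>", line 7, in <module>
  File "h.py", line 19, in plane
    Y=X[M];c=Y.mean(0);n=np.linalg.svd(Y-c)[2][2];n*=np.sign(n[2]);return n,c,Y
                         ~~~~~~~~~~~~~^^^^^
    u, s, vh = gufunc(a, signature=signature)
               ~~~~~~^^^^^^^^^^^^^^^^^^^^^^^^
numpy._core._exceptions._ArrayMemoryError: Unable to allocate 10.8 GiB for an array with shape (38153, 38153) and data type float64
```

```bash
sed -i 's/^    Y=X\[M\];/    Y=X[M][::1+len(X)\/\/3000];/; s/H=np.array(.*)/H=np.array([.6807,-.0086,.175])/' h.py
cat >> h.py <<'E'
G=np.stack([-frame(0)[:,0],HY,-frame(0)[:,2]],1)
E
python3 - <<'E'
from h import *
d=dict(np.load("wrist1.npz")) if __import__("os").path.exists("wrist1.npz") else None
P,g,r=roi(d); n,c0,Y=plane(P[g]); print(len(Y),n.round(4),"tilt",np.degrees(np.arccos(n[2])).round(2),"yaw",np.degrees(np.arctan2(-n[1],-n[0])).round(2),"H off",((H+.006*n-c0)@n).round(4))
X=(P[r]-H)@frame(0); print(len(X),X.min(0).round(3),X.max(0).round(3))
T=X[X[:,2]>.04][:,:2]; print("bar top",len(T),T.min(0).round(3),T.max(0).round(3),np.median(T,0).round(4),cv2.minAreaRect(T.astype(np.float32)))
cv2.imwrite("pics/w.png",d["img"][:,:,::-1])
todo(pt(0,[-.19,0,.036+.003+.08]),G)
E
```

```text
2935 [-0.5154  0.1207  0.8484] tilt 31.96 yaw -13.18 H off 0.0015
1565 [-0.226 -0.298 -0.083] [-0.074  0.006  0.048]
bar top 1052 [-0.226 -0.009] [-0.154  0.006] [-0.1986 -0.0019] ((-0.1901227831840515, -0.0016029756516218185), (0.07173196971416473, 0.013062351383268833), 3.048405647277832)
t 12.4 pos [0.457  0.0438 0.2088] q [-0.13 -0.35  2.3  -0.09  0.63 -1.41] F [0.1 0.1 0.5] M [0.13 0.15 0.04] w 0.044964739701764116
shift mm (tool) [13.1  0.  31.4] turn [0.    0.001 0.   ]
```

View pics/w.png

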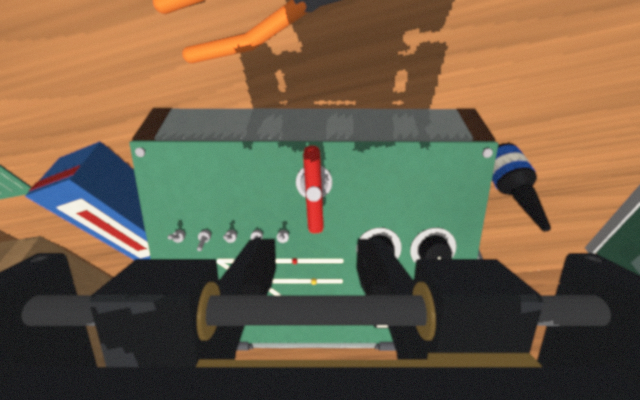

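The panel reads shut (tilt 31.96°). In the wrist picture the wing is at (314,190), pointing up and down the slope, with clear space around it. Measured centre: panel-frame (-0.190, -0.0016), turned about 0.05 rad. Now I'll approach and grip.

```bash
python3 -m creep '[[7,-0.8,15,0,0,-0.05,45],[6,-0.8,16,0,0,0,45],[0,0,30,0,0,0,45],[0,0,20,0,0,0,45],[0,0,15,0,0,0,45]]'
python3 -m creep '[[0,0,8,0,0,0,45],[0,0,5,0,0,0,45],[0,0,0,0,0,0,45]]'
python3 -c "
from h import *
todo(pt(0,[-.19,-.0016,.036+.003]),G)"
```

```text
clock: 13.02
eef_pos: [0.4954, 0.0327, 0.1189]
tool_rot: [0.233, 2.576, -0.104]
wrist_force: [0.5, 0.1, 0.2]
grip_width: 0.0453
grip_force: 0.0
clock: 13.4
eef_pos: [0.5015, 0.0319, 0.1089]
tool_rot: [0.231, 2.575, -0.103]
wrist_force: [-0.9, 0.7, 0.1]
grip_width: 0.0449
grip_force: 0.0
t 13.4 pos [0.5015 0.0319 0.1089] q [-0.15  0.    2.27 -0.14  0.31 -1.42] F [-0.9  0.7  0.1] M [0.06 0.09 0.03] w 0.0449267927383162
shift mm (tool) [-0.8 -0.1  2.3] turn [0.001 0.001 0.051]
```

```bash
python3 -m creep '[[-0.8,0,2,0,0,0,30],[0,0,0,0,0,0,10],[0,0,0,0,0,0,5],[0,0,0,0,0,0,5],[0,0,0,0,0,0,5]]'
python3 -c "
from h import *
todo(pt(0,[-.19,-.0016,.036+.003]),G)"
python3 -m creep '[[0,0,0,0,0,0.03,5],[0,0,0,0,0,0.03,5],[0,0,0,0,0,0.02,5],[0,0,0,0,0,0,5]]'
python3 -c "
from h import *
from station import telemetry
todo(pt(0,[-.19,-.0016,.036+.003]),G); print('Mz tool',telemetry.get_obs()['moment']@G)"
```

```text
clock: 14.02
eef_pos: [0.5031, 0.0311, 0.1079]
tool_rot: [0.231, 2.575, -0.104]
wrist_force: [-2.4, -4.9, 3.0]
grip_width: 0.0152
grip_force: 30.0
t 14.03 pos [0.5031 0.0311 0.1079] q [-0.15  0.01  2.27 -0.14  0.31 -1.42] F [-2.4 -4.9  3. ] M [-0.72  0.21 -0.46] w 0.015228022225933292
shift mm (tool) [0.1 0.3 0.5] turn [-0.     0.002  0.051]
clock: 14.52
eef_pos: [0.5031, 0.0312, 0.1079]
tool_rot: [0.333, 2.562, -0.075]
wrist_force: [-2.1, -4.9, 3.7]
grip_width: 0.0154
grip_force: 30.0
t 14.53 pos [0.5031 0.0312 0.1079] q [-0.15  0.01  2.27 -0.14  0.31 -1.34] F [-2.1 -4.9  3.7] M [-0.69  0.31 -0.37] w 0.01541290232231467
shift mm (tool) [0.1 0.2 0.5] turn [ 0.     0.002 -0.028]
Mz tool [ 0.82885516  0.14517178 -0.08348129]
```

```bash
cat > s.py <<'E'
from h import *
from station import telemetry
o=telemetry.get_obs(); R=Ro.from_rotvec(o["tool_rot"]); r=(Ro.from_matrix(G).inv()*R).as_rotvec()
print("turn from G",r.round(3),"M tool",R.inv().apply(o["moment"]).round(3),"F tool",R.inv().apply(o["wrist_force"]).round(1),"q",o["q"].round(2),"w",round(o["grip_width"],4))
E
for i in 1 2; do :; done
python3 -m creep '[[0,0,0,0,0,0.03,5],[0,0,0,0,0,0.03,5],[0,0,0,0,0,0,5]]'; python3 s.py
python3 -m creep '[[0,0,0,0,0,0.03,5],[0,0,0,0,0,0.03,5],[0,0,0,0,0,0,5]]'; python3 s.py
```

```text
clock: 14.9
eef_pos: [0.5031, 0.0312, 0.1079]
tool_rot: [0.41, 2.549, -0.052]
wrist_force: [-2.7, -4.5, 4.5]
grip_width: 0.0158
grip_force: 30.0
turn from G [-0.    -0.002  0.089] M tool [ 0.828 -0.011 -0.068] F tool [-1.4 -4.9 -4.6] q [-0.15  0.01  2.27 -0.14  0.31 -1.28] w 0.0158
clock: 15.28
eef_pos: [0.5032, 0.0313, 0.1079]
tool_rot: [0.486, 2.535, -0.03]
wrist_force: [-2.8, -4.4, 3.1]
grip_width: 0.0157
grip_force: 30.0
turn from G [-0.    -0.002  0.149] M tool [ 0.816 -0.054 -0.126] F tool [-0.9 -4.8 -3.6] q [-0.15  0.01  2.27 -0.14  0.31 -1.22] w 0.0157
```

```bash

python3 -m creep '[[0,0,0,0,0,0.03,5],[0,0,0,0,0,0.03,5],[0,0,0,0,0,0,5]]'; python3 s.py
python3 -m creep '[[0,0,0,0,0,0.03,5],[0,0,0,0,0,0.03,5],[0,0,0,0,0,0,5]]'; python3 s.py
```

```text
clock: 15.65
eef_pos: [0.5034, 0.0313, 0.108]
tool_rot: [0.562, 2.519, -0.008]
wrist_force: [-2.3, -5.6, 3.0]
grip_width: 0.0157
grip_force: 29.9
turn from G [-0.001 -0.002  0.209] M tool [ 0.8   -0.194 -0.236] F tool [-2.  -5.7 -3. ] q [-0.15  0.01  2.27 -0.14  0.31 -1.16] w 0.0157
clock: 16.02
eef_pos: [0.5034, 0.0312, 0.1081]
tool_rot: [0.636, 2.501, 0.014]
wrist_force: [-2.3, -4.6, 2.7]
grip_width: 0.0162
grip_force: 31.4
turn from G [-0.001 -0.002  0.268] M tool [ 0.738 -0.309 -0.491] F tool [-1.8 -4.8 -2.9] q [-0.15  0.01  2.27 -0.14  0.31 -1.1 ] w 0.0162
```

Clockwise comes up solid, with the moment rising to 0.5 N m by about 0.27 rad. Now the other way.

```bash

python3 -m creep '[[0,0,0,0,0,-0.08,5],[0,0,0,0,0,-0.1,5],[0,0,0,0,0,-0.1,5],[0,0,0,0,0,-0.1,5],[0,0,0,0,0,0,5]]'; python3 s.py
python3 -m creep '[[0,0,0,0,0,-0.05,5],[0,0,0,0,0,-0.05,5],[0,0,0,0,0,-0.05,5],[0,0,0,0,0,-0.05,5],[0,0,0,0,0,0,5]]'; python3 s.py
python3 -m creep '[[0,0,0,0,0,-0.05,5],[0,0,0,0,0,-0.05,5],[0,0,0,0,0,-0.05,5],[0,0,0,0,0,0,5]]'; python3 s.py
```

```text
clock: 16.65
eef_pos: [0.5033, 0.031, 0.108]
tool_rot: [0.153, 2.582, -0.127]
wrist_force: [-3.5, -7.1, 4.6]
grip_width: 0.0155
grip_force: 30.0
turn from G [ 0.    -0.002 -0.112] M tool [1.151 0.057 0.18 ] F tool [-0.1 -7.7 -4.8] q [-0.15  0.01  2.27 -0.14  0.31 -1.48] w 0.0155
clock: 17.27
eef_pos: [0.5033, 0.0308, 0.1081]
tool_rot: [-0.105, 2.592, -0.2]
wrist_force: [-3.9, -8.5, 4.1]
grip_width: 0.0155
grip_force: 30.0
turn from G [ 0.    -0.002 -0.311] M tool [1.337 0.39  0.164] F tool [ 2.2 -8.9 -4.5] q [-0.15  0.01  2.27 -0.14  0.31 -1.68] w 0.0155
clock: 17.77
eef_pos: [0.5034, 0.0307, 0.1081]
tool_rot: [-0.299, 2.585, -0.254]
wrist_force: [-4.7, -9.2, 4.2]
grip_width: 0.0154
grip_force: 30.0
turn from G [ 0.001 -0.002 -0.461] M tool [1.359 0.68  0.176] F tool [ 4.3 -9.  -4.9] q [-0.15  0.01  2.27 -0.14  0.31 -1.83] w 0.0154
```

It gives this way, turning freely at 0.17 N m. I'll continue to about -1.3, easing the small side load.

```bash

python3 -m creep '[[0.1,-0.3,0,0,0,-0.12,5],[0.1,-0.2,0,0,0,-0.12,5],[0,0,0,0,0,-0.12,5],[0,0,0,0,0,-0.12,5],[0,0,0,0,0,0,5]]'; python3 s.py
python3 -m creep '[[0,0,0,0,0,-0.1,5],[0,0,0,0,0,-0.1,5],[0,0,0,0,0,-0.1,5],[0,0,0,0,0,-0.05,5],[0,0,0,0,0,0,5]]'; python3 s.py
```

```text
clock: 18.4
eef_pos: [0.5035, 0.0303, 0.1083]
tool_rot: [-0.92, 2.477, -0.421]
wrist_force: [-2.7, -8.1, 3.8]
grip_width: 0.0157
grip_force: 30.0
turn from G [ 0.001 -0.002 -0.942] M tool [0.863 1.045 0.097] F tool [ 6.1 -6.1 -3.6] q [-0.15  0.01  2.27 -0.14  0.31 -2.31] w 0.0157
clock: 19.02
eef_pos: [0.5037, 0.0301, 0.1084]
tool_rot: [-1.358, 2.316, -0.534]
wrist_force: [-2.5, -10.2, 4.0]
grip_width: 0.0155
grip_force: 30.0
turn from G [ 0.002 -0.002 -1.291] M tool [0.527 1.42  0.133] F tool [ 9.5 -4.8 -3.4] q [-0.15  0.01  2.27 -0.14  0.31 -2.66] w 0.0155
```

```bash

python3 -m creep '[[0,0,0,0,0,-0.04,5],[0,0,0,0,0,-0.04,5],[0,0,0,0,0,-0.03,5],[0,0,0,0,0,0,5]]'; python3 s.py
python3 -m creep '[[0,0,0,0,0,-0.03,5],[0,0,0,0,0,-0.03,5],[0,0,0,0,0,0,5]]'; python3 s.py
python3 -m creep '[[0,0,0,0,0,-0.03,5],[0,0,0,0,0,0,5]]'; python3 s.py
```

```text
clock: 19.52
eef_pos: [0.5039, 0.0304, 0.1085]
tool_rot: [-1.491, 2.251, -0.567]
wrist_force: [-0.3, -7.6, 3.0]
grip_width: 0.0155
grip_force: 30.0
turn from G [ 0.002 -0.003 -1.4  ] M tool [0.343 1.035 0.365] F tool [ 6.9 -4.  -1.8] q [-0.15  0.01  2.27 -0.14  0.31 -2.77] w 0.0155
clock: 19.9
eef_pos: [0.504, 0.0307, 0.1086]
tool_rot: [-1.564, 2.211, -0.585]
wrist_force: [0.7, -5.4, 2.8]
grip_width: 0.0155
grip_force: 30.0
turn from G [ 0.002 -0.004 -1.461] M tool [0.462 0.756 0.357] F tool [ 4.7 -3.6 -1.3] q [-0.15  0.01  2.27 -0.14  0.31 -2.83] w 0.0155
clock: 20.15
eef_pos: [0.5041, 0.031, 0.1086]
tool_rot: [-1.599, 2.191, -0.593]
wrist_force: [2.0, -2.9, 1.9]
grip_width: 0.0153
grip_force: 30.0
turn from G [ 0.002 -0.004 -1.491] M tool [0.558 0.215 0.3  ] F tool [ 2.1 -3.4 -0.2] q [-0.15  0.01  2.27 -0.14  0.31 -2.86] w 0.0153
```

```bash

python3 -m creep '[[0,0,0,0,0,-0.04,5],[0,0,0,0,0,-0.04,5],[0,0,0,0,0,0,5]]'; python3 s.py
python3 -m creep '[[0,0,0,0,0,-0.04,5],[0,0,0,0,0,-0.04,5],[0,0,0,0,0,0,5]]'; python3 s.py
```

```text
clock: 20.52
eef_pos: [0.5041, 0.0309, 0.1086]
tool_rot: [-1.692, 2.136, -0.616]
wrist_force: [2.9, -4.8, 3.2]
grip_width: 0.016
grip_force: 31.5
turn from G [ 0.002 -0.004 -1.57 ] M tool [0.54  0.37  0.546] F tool [ 4.  -5.  -0.7] q [-0.15  0.01  2.27 -0.14  0.31 -2.94] w 0.016
clock: 20.9
eef_pos: [0.5041, 0.0308, 0.1085]
tool_rot: [-1.783, 2.078, -0.638]
wrist_force: [2.0, -6.0, 3.7]
grip_width: 0.0167
grip_force: 35.3
turn from G [ 0.002 -0.004 -1.648] M tool [0.518 0.666 0.962] F tool [ 5.7 -4.3 -1.4] q [-0.15  0.01  2.27 -0.14  0.31 -3.02] w 0.0167
```

It's tight: the moment has risen to 0.96 N m. Releasing, retreating and checking.

```bash

python3 -m creep '[[0,0,0,0,0,0,30],[0,0,0,0,0,0,40],[0,0,-5,0,0,0,40],[0,0,-20,0,0,0,40],[0,0,-40,0,0,0,40]]'
python3 -m creep '[[0,0,-40,0,0,0.18,40],[0,0,-25,0,0,0.18,40],[0,0,0,0,0,0,40]]'
python3 - <<'E'
from h import *
from station import imaging
for c in ["wrist","side"]:
    d=imaging.camera(c); P,g,r=roi(d); n,c0,Y=plane(P[g]); print(c,"tilt",np.degrees(np.arccos(n[2])).round(2))
    X=(P[r]-H)@frame(0); T=X[(X[:,2]>.035)&(abs(X[:,1])<.05)][:,:2]
    if len(T)>20:
        w=np.linalg.svd(T-T.mean(0),full_matrices=False)[2][0]; print(len(T),T.mean(0).round(4),"wing",np.arctan(w[1]/w[0]).round(3))
    if c=="wrist": a=d["img"]
cv2.imwrite("pics/e.png",np.vstack([a,d["img"]])[:,:,::-1][::1,::1][:600] if 0 else cv2.resize(np.vstack([a,d["img"]]),(480,600))[:,:,::-1])
E
```

```text
clock: 21.52
eef_pos: [0.4679, 0.0392, 0.1618]
tool_rot: [-1.79, 2.08, -0.632]
wrist_force: [0.8, -1.4, 0.8]
grip_width: 0.0404
grip_force: 0.0
clock: 21.9
eef_pos: [0.4361, 0.0471, 0.2197]
tool_rot: [-1.36, 2.312, -0.535]
wrist_force: [1.2, 0.4, -1.2]
grip_width: 0.0397
grip_force: 0.0
wrist tilt 31.95
841 [-0.1903 -0.0054] wing 1.396
side tilt 31.88
22 [-0.1885  0.0127] wing 1.412
```

View pics/e.png

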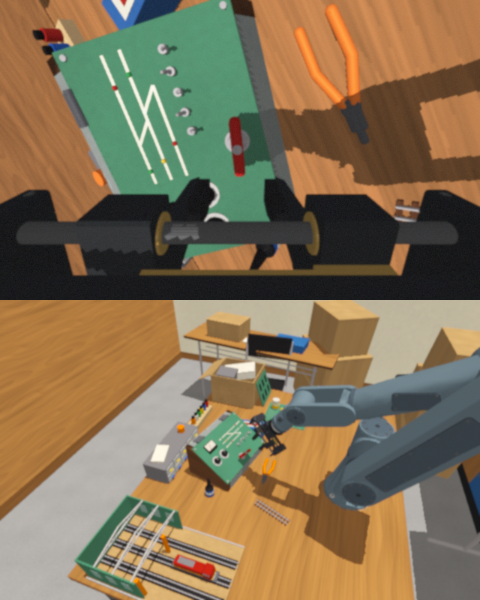

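The wing sits at +1.396 rad, lying across the slope near wrist-view pixel (237,145). The panel is shut at 31.95°, the other things are in place and the gripper is clear. Handing in.

```bash
python3 -c "
from station import manip
print(manip.hand_in())"
```

```text
the job is handed in; nothing more can be done
None
```

The panel is fully shut (eased down, no slam), and the left-hand-thread wing fastener is tight at about +1.40 rad; nothing else on the table was moved, and the job was handed in at about 22 s.

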